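Sticker a small pile of drawer-side blanks to dry

ROBOT

A 7-joint arm with a two-finger parallel gripper is mounted at the origin on the work surface. World frame = base frame: x ahead of the robot, y to its left, z up, the work surface at z = 0. Lengths are in m, angles in rad, forces in N, time in s.
With the tool pointing down it reaches from about 0.35 to 0.9 m from the base axis. Payload 8.1 kg.
Tool frame: the origin (TCP) lies between the finger pads; the fingertips stand 22 mm ahead of it and the grasp point (between the pads) lies 3 mm ahead of it (arm.tip_reach is the distance from the TCP to the fingertips, in m); z points along the fingers, y is the line along which they close (so a half turn about z gives the same grasp; the last joint's range is limited). The gripper opens to 92 mm and grips with 3 to 60 N. Pads are 19 mm wide; open, the fingers measure 130 mm over their backs; the gripper's body (75 mm by 190 mm) begins 47 mm behind the grasp point.
Start: joints at [-1.332, 0.434, 0.025, 1.573, -0.012, 1.134, -0.075], TCP at [0.21, 0.589, 0.249] pointing down, gripper open.
Joint ranges: [-2.62, 2.62], [-0.44, 2.09], [-1.27, 1.32], [0.08, 2.57], [-1.32, 4.46], [0.12, 2], [-2.74, 2.74]. Speed limits (rad/s): [2.22, 2.22, 3.01, 3.01, 3.14, 3.14, 3.14].

INTERFACE

Orientations are given as a rotation vector (axis times angle).
In Python, from cell import telemetry, vision, job, arm gives the robot as it stands. The module is installed in compiled form; this text tells all that it offers.
- The arm moves only by the shell command python3 -m creep 'ROWS' [FORCE]. ROWS is text: rows parted by semicolons, each of 7 numbers parted by spaces: the finger opening in cm, from 0 to 9.18, then the shift along the tool's x, y, z in cm, then the turn, a rotation vector about the tool's x, y, z in degrees. A call has 1 to 5 rows; each row is the pose to reach, as a shift and turn from the pose commanded when the call began, along the tool's axes at that moment; what a row does not reach only later rows make up. A row lasts 1/8 s, in which the tool goes at most 62.5 mm and 10.7 degrees, less where a joint would pass 70% of its speed; a pose out of reach is approached as far as the arm can. A call with a gripper value outside its range is refused whole. The fingers move at their own pace and stop on an object; FORCE is the grip in N (left out, the last holds). Time passes only in rows, so rows that repeat a pose let the fingers close. It gives the time, the measured TCP pose, the force, the opening and the grip force at its end, in the units of the state.
- telemetry.observe(): the state, without advancing time (a new reading comes with each control period).
- vision.get_image(name): name is "scene" or "top" or "wrist"; returns the picture (384x512x3 uint8, red, green, blue); there is no depth.
- vision.camera_info(name): a dict with "fov_y" (degrees; the focal length in pixels is half the picture's height over the tangent of half this angle, whatever the lens; pixels are square), "cx", "cy" (the principal point, pixels), "extrinsics" (4x4, takes a point from camera to world coordinates). Camera axes: x right, y down, z forward; pixel columns grow to the right and rows downward; lengths in m; the calibration is good to about 2 mm. A picture is of the moment at which its call begins: read the wrist's pose just before it. camera_info takes no time and is no camera call; for the wrist camera it gives the pose at the moment of the call.
- job.sign_off(): hands the job in; it is judged then, once.
The state is a dict: "clock": time; "joints": joint angles; "dq": joint speeds; "joint_efforts": joint torques, N m; "position": TCP position; "ee_rot": TCP orientation; "force": force on the tool from outside, world axes, zero at the start; "ft_torque": the same for the moment, N m; "width": opening from 0.0 (shut) to 1.0 (fully open); "gripper_force": force on a finger pad.
Only numpy, scipy, OpenCV 4.12 (cv2) and the standard library are available. Lean on these libraries where they do the work, as an engineer would, in place of code of your own. Each camera call takes 0.05 s, during which the arm holds its last target. There are 200 camera calls.

TASK

Stack the two dark boards to dry: lay the long board centred and square across the two bearers, then the two stickers across it, one straight above each bearer, then the short board on the stickers, centred above the long board and in line with it. Last, stand the iron weight upright on the middle of the short board; set it down, do not drop it. Leave the mallet, the chisel and the block plane where they lie.

Things in the scene. Friction and masses are not known exactly. Their poses are not given: they have to be found in the camera images.
- bearer_a: One of two fixed parallel bearers: square brown wooden bars 100 x 25 x 25 mm screwed on a plywood bed (100 x 300 x 12 mm, fixed to the bench, elsewhere at each start). Origin: centre of the underside, 12 mm above the bench; top 25 mm above the origin. x runs along the bar, z up. bearer_b lies 180 mm away along +y, no shift along x
- bearer_b: The other fixed bearer, same size, axes and origin as bearer_a; bearer_a lies 180 mm away along its -y
- long_board: Loose dark walnut board, the longer of the two: 300 mm long (along its y), 55 mm wide (along its x), 20 mm thick, about 0.24 kg, lying flat on the bench. Origin: centre of its underside, z up
- short_board: Loose dark walnut board, the shorter of the two: 230 mm long (along its y), 55 mm wide (along its x), 20 mm thick, about 0.18 kg, lying flat on the bench. Origin: centre of its underside, z up
- sticker_1: Loose sticker (the stick that spaces boards in a drying pile): plain brown wood, square bar 100 mm long (along its x), 20 x 20 mm, about 0.03 kg, lying on the bench. Origin: centre of its underside, z up. The two stickers are alike; either may go above either bearer
- sticker_2: The second loose sticker, alike in every way to sticker_1
- weight: Loose round cast-iron weight with a grip knob, standing upright: body 64 mm in diameter and 34 mm high, then a neck 18 mm in diameter, then a knob 28 mm in diameter whose straight side spans 49 to 66 mm above the underside, 70 mm high in all, about 0.8 kg. Origin: centre of its underside, z up along its axis
- mallet: Bystander, not to be moved: joiner's mallet lying on the bench, head 62 x 120 x 75 mm with its origin at the centre of the head's underside, round handle 210 mm along +x at mid-height
- chisel: Bystander, not to be moved: chisel lying on the bench, 250 mm long, blue handle 28 mm thick to -x, blade to +x; origin on the bench below the handle's front end
- block_plane: Bystander, not to be moved: blue and steel block plane standing on its sole, 165 x 50 mm, about 60 mm high; origin at the centre of the sole, x along it
Not all that is in view belongs to the job. Leave any white look-alike of the short_board alone.

How it is judged:
On the way, in this order (a step that is already met when the one before it is completed fails the run):
1. the long board lies centred and square across the two bearers (x of long_board in the frame of bearer_a between -0.015 and 0.015 m and y of long_board in the frame of bearer_a between 0.075 and 0.105 m and z of long_board in the frame of bearer_a between 0.021 and 0.029 m and angle between the y axis of long_board and the y axis of bearer_a, either way round below 0.12 rad and angle between long_board's own z axis and vertical below 0.06 rad), for 0.2 s.
2. a sticker lies across the long board straight above each bearer (all of step 1 and ((horizontal distance between sticker_1 and bearer_a below 0.015 m and angle between the x axis of sticker_1 and the x axis of bearer_a, either way round below 0.2 rad and z of sticker_1 in the frame of bearer_a between 0.04 and 0.05 m and horizontal distance between sticker_2 and bearer_b below 0.015 m and angle between the x axis of sticker_2 and the x axis of bearer_b, either way round below 0.2 rad and z of sticker_2 in the frame of bearer_b between 0.04 and 0.05 m) or (horizontal distance between sticker_1 and bearer_b below 0.015 m and angle between the x axis of sticker_1 and the x axis of bearer_b, either way round below 0.2 rad and z of sticker_1 in the frame of bearer_b between 0.04 and 0.05 m and horizontal distance between sticker_2 and bearer_a below 0.015 m and angle between the x axis of sticker_2 and the x axis of bearer_a, either way round below 0.2 rad and z of sticker_2 in the frame of bearer_a between 0.04 and 0.05 m))), for 0.2 s.
3. the short board lies on both stickers, centred above the long board and in line with it (all of step 2 and horizontal distance between short_board and long_board below 0.015 m and angle between the y axis of short_board and the y axis of long_board, either way round below 0.12 rad and angle between short_board's own z axis and vertical below 0.06 rad and z of short_board in the frame of bearer_a between 0.059 and 0.071 m), for 0.2 s.
4. the weight stands on the middle of the short board (all of step 3 and horizontal distance between weight and short_board below 0.015 m and angle between weight's own z axis and vertical below 0.1 rad and z of weight in the frame of short_board between 0.016 and 0.024 m), for 0.2 s.
At the end, for the whole second after the job is handed in: Long board flat on both bearers, centred within 15 mm, square within 0.12 rad; a sticker on it above each bearer, within 15 mm and 0.2 rad; short board on both, within 15 mm and 0.12 rad of the long one; weight upright within 15 mm of its middle; all released and at rest (all of step 4 and linear speed of each of long_board, short_board, sticker_1, sticker_2, weight below 0.02 m/s); the robot touches nothing.
It fails at once if the mallet was moved (more than 25 mm) (distance of mallet from where it was at the start of the episode above 0.025 m).
It fails at once if the chisel was moved (more than 25 mm) (distance of chisel from where it was at the start of the episode above 0.025 m).
It fails at once if the block plane was moved (more than 25 mm) (distance of block_plane from where it was at the start of the episode above 0.025 m).
It fails at once if the weight was dropped: let go more than 12 mm above the short board (contact force between the fingers and weight below 0.1 N and z of weight in the frame of short_board above 0.032 m and linear speed of weight above 0.2 m/s).
It also fails if it takes over 125 s, if anything falls off the work surface, if the arm or the gripper's body presses on something with over 40 N, if the wrist force passes 120 N, or if a joint passes its speed limit or range.

## Working session

There is one attempt and no reset: what is moved stays moved. The work goes in short steps, Python scripts to look and compute and a shell command to move; the robot and the scene stay as the last step left them, time stands still between calls to the robot, and variables do not carry over. Pictures are saved under pics/ and viewed, at most 14 in all, crops included, and the job is handed in when it is done.

```bash
mkdir -p pics; ls; cat > h.py <<'E'
import numpy as np,cv2
from cell import telemetry,vision,job,arm
from scipy.spatial.transform import Rotation as R
def snap(n,f):
    i=vision.camera_info(n); im=vision.get_image(n); cv2.imwrite(f,im[:,:,::-1]); return im,i
def f_(i): return 192/np.tan(np.radians(i["fov_y"])/2)
def ray(i,u,v):
    f=f_(i);E=np.array(i["extrinsics"]);d=E[:3,:3]@np.array([(u-i["cx"])/f,(v-i["cy"])/f,1]);return E[:3,3],d
def onz(i,u,v,z):
    o,d=ray(i,u,v);return o+d*(z-o[2])/d[2]
def tri(a,b):
    # a,b=(i,u,v)
    o1,d1=ray(*a);o2,d2=ray(*b);s=np.linalg.lstsq(np.c_[d1,-d2],o2-o1,rcond=None)[0]
    p,q=o1+s[0]*d1,o2+s[1]*d2;return (p+q)/2,np.linalg.norm(p-q)
def proj(i,p):
    E=np.array(i["extrinsics"]);c=E[:3,:3].T@(np.array(p)-E[:3,3]);f=f_(i);return c[0]/c[2]*f+i["cx"],c[1]/c[2]*f+i["cy"]
E
python3 - <<'E'
from h import *
a,i=snap("top","pics/top0.png");b,j=snap("scene","pics/scene0.png");c,k=snap("wrist","pics/wrist0.png")
cv2.imwrite("pics/t.png",cv2.resize(a[:,:,::-1],(800,600),interpolation=cv2.INTER_CUBIC));cv2.imwrite("pics/s.png",cv2.resize(b[:,:,::-1],(800,600),interpolation=cv2.INTER_CUBIC))
np.set_printoptions(precision=3,suppress=True)
for x in(i,j,k):print(x)
print(telemetry.observe())
E
```

```text
pics
{'fov_y': 54.97406397003533, 'cx': 257.96515447485507, 'cy': 194.28004455280018, 'extrinsics': array([[-0.024, -0.985,  0.168,  0.32 ],
       [-1.   ,  0.024, -0.002, -0.017],
       [-0.002, -0.168, -0.986,  1.266],
       [ 0.   ,  0.   ,  0.   ,  1.   ]])}
{'fov_y': 57.01271831374699, 'cx': 253.92893747034248, 'cy': 190.54059551935563, 'extrinsics': array([[ 0.339,  0.512, -0.79 ,  1.32 ],
       [ 0.941, -0.206,  0.27 , -0.293],
       [-0.025, -0.834, -0.551,  0.583],
       [ 0.   ,  0.   ,  0.   ,  1.   ]])}
{'fov_y': 66.37933748360047, 'cx': 252.66326628057283, 'cy': 188.99649436196307, 'extrinsics': array([[ 0.334,  0.906,  0.26 ,  0.141],
       [ 0.942, -0.321, -0.093,  0.613],
       [-0.001,  0.276, -0.961,  0.384],
       [ 0.   ,  0.   ,  0.   ,  1.   ]])}
{'clock': 0.15, 'joints': array([-1.332,  0.435,  0.025,  1.574, -0.012,  1.134, -0.075]), 'dq': array([-0.002, -0.001,  0.   , -0.002,  0.002,  0.001, -0.001]), 'joint_efforts': array([  0.001, -66.827,   0.986, -31.47 ,  -0.061,   0.039,   0.   ]), 'position': array([0.209, 0.588, 0.248]), 'ee_rot': array([-0.534, -3.096,  0.002]), 'force': array([-0.662,  0.089,  0.31 ]), 'ft_torque': array([-0.004, -0.001,  0.032]), 'gripper_force': 0.0, 'width': 1.000217006530817}
```

View pics/t.png

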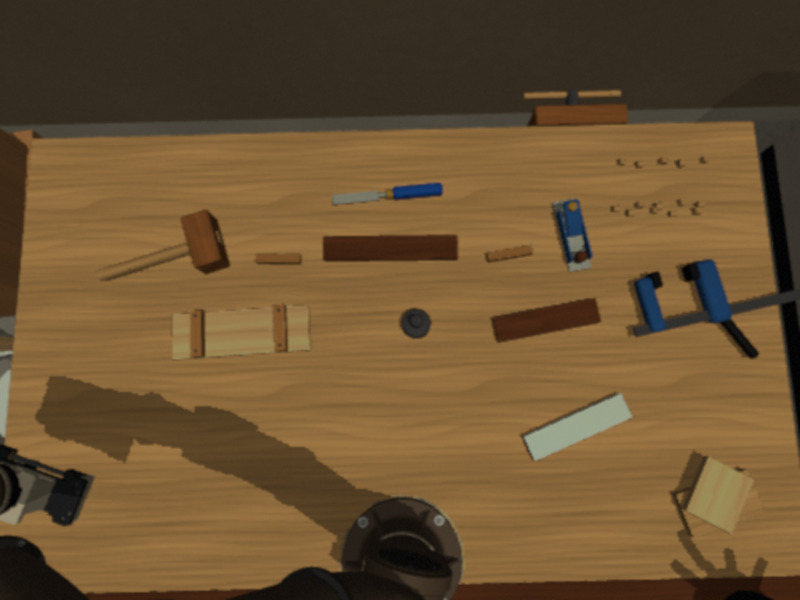

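View pics/s.png

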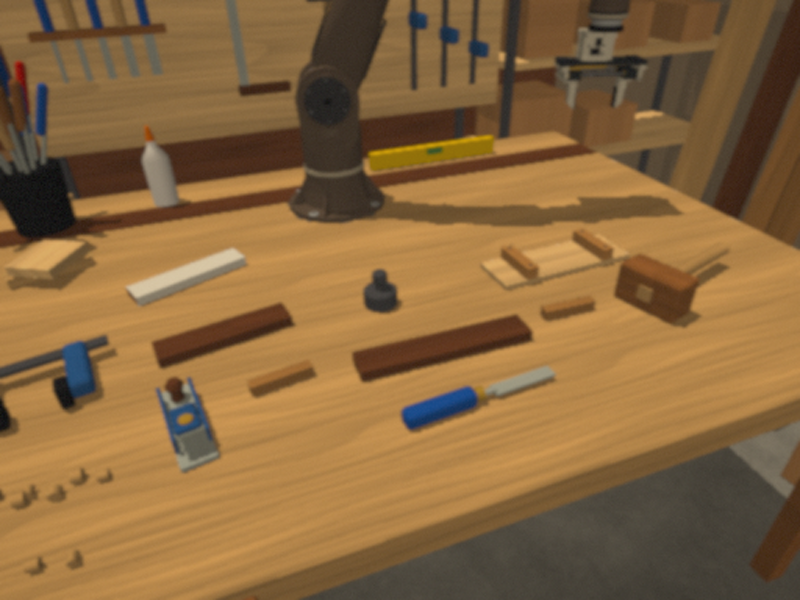

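The top view (800x600) shows these candidates:
- **Long board:** dark, at (390,248).
- **Short board:** dark, at (546,320). The white look-alike is at (578,427).
- **Stickers:** plain sticks at (278,258) and (509,253).
- **Bearers:** fixed to the ply bed at (197,333) and (279,328).
- **Weight:** (415,323).
- **Bystanders:** mallet (205,240), chisel (390,194) and plane (572,235).

I'll check these in one close crop.

```bash
python3 - <<'E'
import cv2,numpy as np
a=cv2.imread("pics/top0.png");b=cv2.imread("pics/scene0.png")
z=lambda m,s:cv2.resize(m,None,fx=s,fy=s,interpolation=cv2.INTER_CUBIC)
cv2.imwrite("pics/c1.png",np.vstack([z(a[145:235,100:260],5)[:, :800]]))
cv2.imwrite("pics/c2.png",z(a[140:230,200:400],4))
cv2.imwrite("pics/c3.png",z(b[140:260,90:410],2.5))
E
```

```text
(no output)
```

View pics/c1.png

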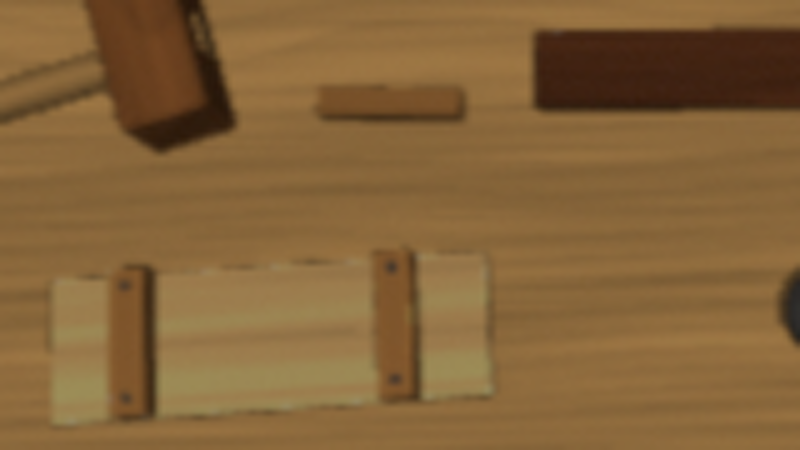

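View pics/c2.png

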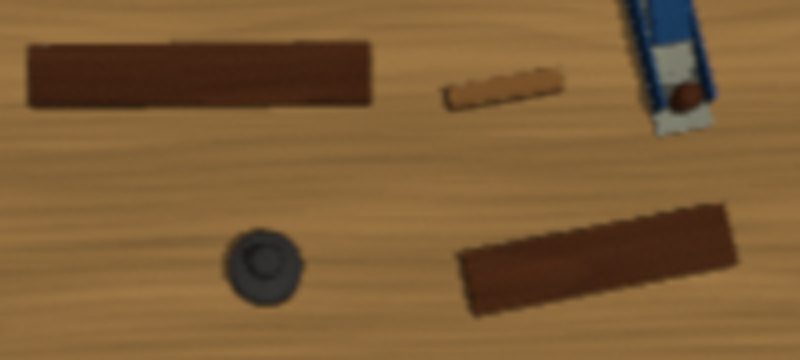

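View pics/c3.png

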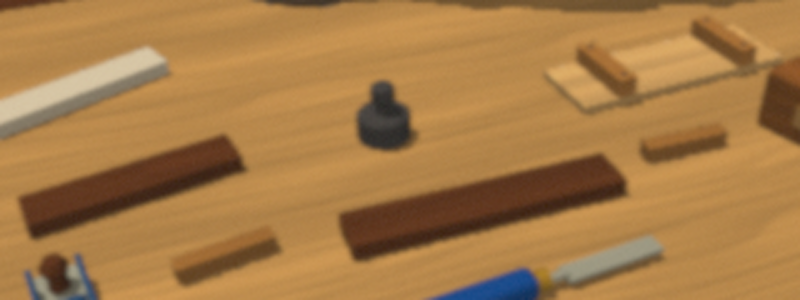

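The crops confirm the choice. In crop c2 the dark long board runs from (28,76) to (370,73), the dark short board has corners from (460,254) to (736,262), and sticker 2 is at (504,88). In c1 sticker 1 is at (390,102), and the bearer screws are at (125,286/398) and (392,267)/(396,379).

```bash
cat > m.py <<'E'
from h import *
np.set_printoptions(precision=4,suppress=True)
i=vision.camera_info("top");j=vision.camera_info("scene")
o=lambda p,s,a,b:((p[0]+.5)/s-.5+a,(p[1]+.5)/s-.5+b)
c1=lambda *p:o(p,5,100,145)
c2=lambda *p:o(p,4,200,140)
c3=lambda *p:o(p,2.5,90,140)
for n,t,s in [("brL(+y)",c1(125,342),c3(723,35)),("brR(-y)",c1(394,323),c3(606,64)),("long",c2(199,74.5),c3(481.5,200)),("short",c2(598,259),c3(130,181)),("st1",c1(390,101),c3(683,136)),("st2",c2(505,88.5),c3(224,250)),("knob",c2(264,260),c3(382,88))]:
    p,e=tri((i,*t),(j,*s));print(n,p,"gap %.4f"%e)
def seg(n,z,a,b):
    A,B=onz(i,*a,z),onz(i,*b,z);d=B-A;print(n,(A+B)/2,"len %.4f yawdeg %.2f"%(np.linalg.norm(d),np.degrees(np.arctan2(d[1],d[0]))))
seg("bearers",.037,c1(125,342),c1(394,323))
seg("brL screws",.037,c1(125,398),c1(125,286));seg("brR screws",.037,c1(396,379),c1(392,267))
seg("bed top edge",.012,c1(52,280),c1(490,254));seg("bed bot",.012,c1(53,425),c1(491,396))
seg("long",.02,c2(370,73),c2(28,76))
seg("short",.02,c2(729,234),c2(467,285))
seg("st1",.02,c1(319,102.5),c1(462,100.5));seg("st2",.02,c2(449,98),c2(561,78))
seg("knob",.07,c2(264,260),c2(264,260));seg("body",.034,c2(264,267),c2(264,267))
E
python3 m.py
```

```text
brL(+y) [0.4778 0.4314 0.0327] gap 0.0022
brR(-y) [0.4864 0.2511 0.0321] gap 0.0031
long [0.6615 0.0069 0.015 ] gap 0.0005
short [ 0.4903 -0.332   0.014 ] gap 0.0019
st1 [0.6439 0.2585 0.0199] gap 0.0036
st2 [ 0.6422 -0.2581  0.0161] gap 0.0026
knob [ 0.4895 -0.0434  0.0656] gap 0.0013
bearers [0.4809 0.3387 0.037 ] len 0.1805 yawdeg -87.33
brL screws [0.4769 0.4289 0.037 ] len 0.0757 yawdeg 2.09
brR screws [0.4853 0.2486 0.037 ] len 0.0760 yawdeg 2.71
bed top edge [0.5294 0.3391 0.012 ] len 0.3016 yawdeg -87.97
bed bot [0.4305 0.3361 0.012 ] len 0.2977 yawdeg -87.61
long [0.6602 0.007  0.02  ] len 0.2979 yawdeg 89.09
short [ 0.4892 -0.3299  0.02  ] len 0.2292 yawdeg 99.63
st1 [0.6426 0.2565 0.02  ] len 0.0994 yawdeg -90.60
st2 [ 0.6415 -0.2587  0.02  ] len 0.0995 yawdeg -81.06
knob [ 0.4887 -0.0439  0.07  ] len 0.0000 yawdeg 0.00
body [ 0.4878 -0.0446  0.034 ] len 0.0000 yawdeg 0.00
```

```bash
cat > go.py <<'E'
# usage: go.py x y z yawdeg(of tool y) : prints rows' shifts per call (5-row calls), simulated with rounding
import sys
from h import *
s=telemetry.observe();P=np.array(s["position"]);Q=R.from_rotvec(s["ee_rot"])
x,y,z,w=map(float,sys.argv[1:5]);T=np.array([x,y,z])
c,n=np.cos(np.radians(w)),np.sin(np.radians(w))
G=R.from_matrix(np.array([[n,c,0],[-c,n,0],[0,0,-1]]))  # tool x,y,z columns
for k in range(8):
    d=T-P;rv=np.degrees((Q.inv()*G).as_rotvec())
    if k and np.linalg.norm(d)<1e-3 and np.linalg.norm(rv)<.5:break
    f=min(1,.28/max(np.linalg.norm(d),1e-9),50/max(np.linalg.norm(rv),1e-9))
    sh=np.round(Q.inv().apply(d*f)*100,2);r=np.round(rv*f,1);print("shift cm",*sh,"turn deg",*r)
    P=P+Q.apply(sh/100);Q=Q*R.from_rotvec(np.radians(r))
print("now",np.round(s["position"],4),"yaw %.2f"%np.degrees(np.arctan2(*R.from_rotvec(s["ee_rot"]).as_matrix()[[1,0],1])),"F",np.round(s["force"],1),"w",round(s["width"]*9.18,2),"gf",s["gripper_force"],"t",s["clock"],"j7 %.2f"%s["joints"][6])
E
python3 go.py .481 .339 .27 2.5
```

```text
Traceback (most recent call last):
  File "go.py", line 7, in <module>
    G=R.from_matrix(np.array([[n,c,0],[-c,n,0],[0,0,-1]]))  # tool x,y,z columns
  File "scipy/spatial/transform/_rotation.pyx", line 1143, in scipy.spatial.transform._rotation.Rotation.from_matrix
ValueError: Non-positive determinant (left-handed or null coordinate frame) in rotation matrix 0: [[ 0.04361939  0.99904822  0.        ]
 [-0.99904822  0.04361939  0.        ]
 [ 0.          0.         -1.        ]].
```

```bash
sed -i 's/\[\[n,c,0\],\[-c,n,0\]/[[-n,c,0],[c,n,0]/' go.py; python3 go.py .481 .339 .27 2.5
```

```text
shift cm -25.0 -10.6 -1.6 turn deg -0.0 0.0 50.0
shift cm -8.67 4.41 -0.57 turn deg -0.0 0.1 17.9
now [0.2094 0.5885 0.2481] yaw 70.41 F [-0.7  0.1  0.3] w 9.18 gf 0.0 t 0.15 j7 -0.08
```

```bash
python3 -m creep '9.18 -6 -2.5 -0.5 0 0 10;9.18 -12 -5 -1 0 0 20;9.18 -18 -8 -1.5 0 0 30;9.18 -25 -10.6 -1.6 0 0 40;9.18 -25 -10.6 -1.6 0 0 50' && python3 -m creep '9.18 -4 2 -0.3 0 0 9;9.18 -8.7 4.4 -0.6 0 0 17.9;9.18 -8.7 4.4 -0.6 0 0 17.9;9.18 -8.7 4.4 -0.6 0 0 17.9'; python3 go.py .6605 .007 .22 -0.9
python3 - <<'E'
from h import *
im,i=snap("wrist","pics/w1.png");cv2.imwrite("pics/w1b.png",cv2.resize(im[:,:,::-1],(800,600),interpolation=cv2.INTER_CUBIC));np.save("w1.npy",i,allow_pickle=True)
for z in[(.4776,.4303,.037),(.4853,.2490,.037)]:print(proj(i,z))
E
```

```text
clock: 0.78
position: [0.413, 0.4012, 0.265]
ee_rot: [1.807, 2.568, 0.0]
force: [-0.6, 0.4, 0.1]
width: 1.004
gripper_force: 0.0
clock: 1.27
position: [0.4806, 0.3393, 0.2704]
ee_rot: [-2.171, -2.27, 0.001]
force: [-0.5, 0.6, -0.3]
width: 1.002
gripper_force: 0.0
shift cm -24.97 12.11 3.69 turn deg -0.0 -0.0 2.5
shift cm -8.84 4.77 1.34 turn deg -0.0 -0.0 1.0
now [0.4806 0.3393 0.2704] yaw 2.57 F [-0.5  0.6 -0.3] w 9.2 gf 0.0 t 1.275 j7 -0.52
(np.float64(252.84849451185605), np.float64(89.68322648872633))
(np.float64(252.36327506376085), np.float64(229.87447197810158))
```

View pics/w1b.png

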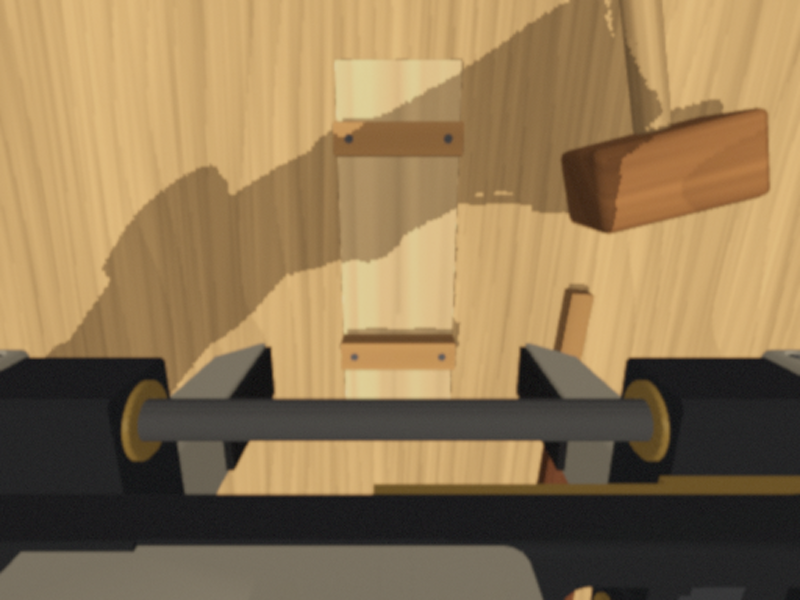

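The wrist view shows the bearer screw midpoints at (398,138) and (398,356), against predictions of (396,141) and (395,360). That agrees to about 2 mm, so the pile centre is about (0.482, 0.340) with x-axis yaw 2.5°. Next is the long board.

```bash
python3 -m creep '9.18 -6 3 1 0 0 1;9.18 -12 6 2 0 0 2;9.18 -18 9 3 0 0 2.5;9.18 -25 12.1 3.7 0 0 2.5;9.18 -25 12.1 3.7 0 0 2.5' && python3 -m creep '9.18 -5 2.5 0.7 0 0 1;9.18 -8.8 4.8 1.3 0 0 1;9.18 -8.8 4.8 1.3 0 0 1;9.18 -8.8 4.8 1.3 0 0 1'; python3 go.py .6605 .007 .026 -0.9
python3 - <<'E'
from h import *
im,i=snap("wrist","pics/w2.png");cv2.imwrite("pics/w2b.png",cv2.resize(im[:,:,::-1],(800,600),interpolation=cv2.INTER_CUBIC))
for z in[(.6629,.157,.02),(.6579,-.143,.02)]:print(np.array(proj(i,z))*800/512)
E
```

```text
clock: 1.95
position: [0.6135, 0.092, 0.2333]
ee_rot: [2.222, 2.22, -0.001]
force: [0.8, 0.3, -0.6]
width: 0.992
gripper_force: 0.0
clock: 2.45
position: [0.6606, 0.0086, 0.2203]
ee_rot: [-2.237, -2.204, -0.0]
force: [-0.3, -0.4, -0.3]
width: 0.997
gripper_force: 0.0
shift cm -0.19 0.01 19.43 turn deg -0.1 -0.1 0.1
now [0.6606 0.0086 0.2203] yaw -0.85 F [-0.3 -0.4 -0.3] w 9.15 gf 0.0 t 2.45 j7 0.11
[393.67781418  46.66315343]
[392.88026071 442.93154749]
```

View pics/w2b.png

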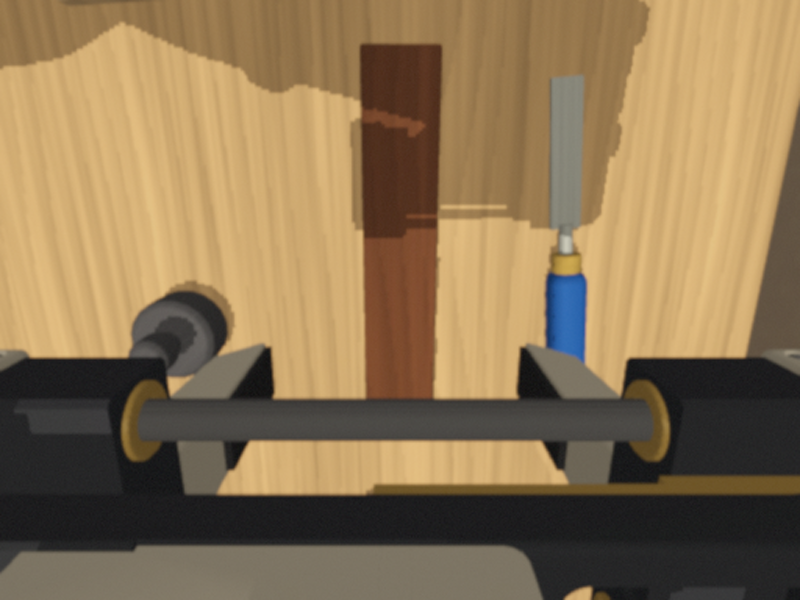

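The far end of the board is at (401,44), against a prediction of (394,47), so x is about 3 mm further out. The chisel is clear at (566,310). Descend and grip.

```bash
python3 -m creep '9.18 0 0.3 6 0 0 0;9.18 0 0.3 12 0 0 0;9.18 0 0.3 17 0 0 0;9.18 0 0.3 19.4 0 0 0;9.18 0 0.3 19.4 0 0 0' && python3 -m creep '5 0 0 0 0 0 0;5 0 0 0 0 0 0;5 0 0 0 0 0 0;5 0 0 0 0 0 0;5 0 0 0 0 0 0' 35 && python3 -m creep '4 0 0 0 0 0 0;4 0 0 0 0 0 0;4 0 0 -3 0 0 0;4 0 0 -8 0 0 0;4 0 0 -12 0 0 0' 35; python3 go.py .482 .340 .18 2.5
```

```text
clock: 3.12
position: [0.6629, 0.0091, 0.0254]
ee_rot: [-2.235, -2.204, 0.001]
force: [-0.1, 0.2, 0.2]
width: 0.999
gripper_force: 0.0
clock: 3.75
position: [0.664, 0.0065, 0.027]
ee_rot: [2.24, 2.202, 0.001]
force: [-0.2, 0.1, 2.2]
width: 0.597
gripper_force: 35.0
clock: 4.38
position: [0.6638, 0.0063, 0.1478]
ee_rot: [2.241, 2.202, -0.001]
force: [1.4, -0.2, -3.3]
width: 0.595
gripper_force: 35.0
shift cm 24.26 -13.78 -2.37 turn deg -0.0 0.0 -2.6
shift cm 9.0 -4.58 -0.86 turn deg -0.0 0.0 -0.9
now [0.6638 0.0063 0.1478] yaw -1.00 F [ 1.4 -0.2 -3.3] w 5.46 gf 34.99919772148132 t 4.375 j7 0.14
```

```bash
python3 -m creep '4 5 -3 -1 0 0 -0.5;4 10 -6 -2 0 0 -1;4 15 -9 -2.4 0 0 -1.5;4 20 -11.5 -2.4 0 0 -2;4 24.3 -13.8 -2.4 0 0 -2.6' && python3 -m creep '4 5 -2.5 -0.9 0 0 -0.9;4 9 -4.6 -0.9 0 0 -0.9;4 9 -4.6 -0.9 0 0 -0.9;4 9 -4.6 -0.9 0 0 -0.9;4 9 -4.6 -0.9 0 0 -0.9'; python3 go.py .482 .340 .067 2.5
python3 - <<'E'
from h import *
im,i=snap("wrist","pics/w3.png");cv2.imwrite("pics/w3b.png",cv2.resize(im[:,:,::-1],(800,600),interpolation=cv2.INTER_CUBIC))
E
```

```text
clock: 5.0
position: [0.5286, 0.2538, 0.1703]
ee_rot: [-2.188, -2.254, 0.001]
force: [0.1, 0.5, -3.5]
width: 0.597
gripper_force: 35.0
clock: 5.62
position: [0.4824, 0.3388, 0.1796]
ee_rot: [2.174, 2.266, -0.001]
force: [0.8, 0.2, -2.4]
width: 0.596
gripper_force: 35.0
shift cm 0.13 -0.04 11.26 turn deg 0.0 0.1 -0.1
now [0.4824 0.3388 0.1796] yaw 2.37 F [ 0.8  0.2 -2.4] w 5.48 gf 34.99937653541565 t 5.625 j7 -0.45
```

View pics/w3b.png

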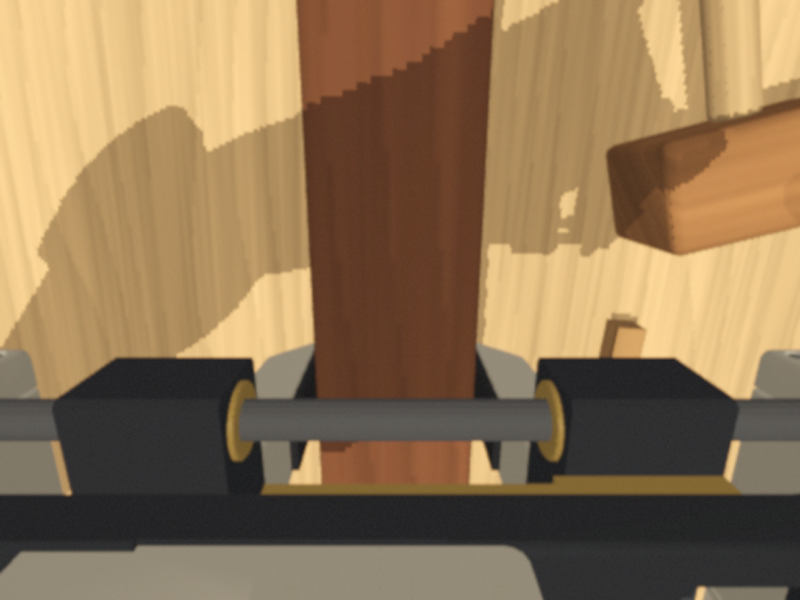

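The wrist view shows the board held square in the pads, its centre line near column 398. It covers the bearers, and the mallet is clear. Lower in steps.

```bash
python3 -m creep '4 0.1 0 4 0 0 0;4 0.1 0 8 0 0 0;4 0.1 0 11 0 0 0;4 0.1 0 11 0 0 0;4 0.1 0 11 0 0 0' && python3 -m creep '4 0 0 0.2 0 0 0;4 0 0 0.4 0 0 0;4 0 0 0.4 0 0 0'; python3 go.py .482 .340 .0635 2.5
```

```text
clock: 6.3
position: [0.4827, 0.3413, 0.0709]
ee_rot: [2.173, 2.268, 0.002]
force: [1.1, 0.3, -1.9]
width: 0.594
gripper_force: 35.0
clock: 6.68
position: [0.4816, 0.3416, 0.066]
ee_rot: [-2.172, -2.27, -0.001]
force: [-0.1, -1.5, -2.5]
width: 0.593
gripper_force: 35.0
shift cm -0.17 0.03 0.25 turn deg 0.0 -0.0 0.0
now [0.4816 0.3416 0.066 ] yaw 2.52 F [-0.1 -1.5 -2.5] w 5.44 gf 34.99950885772705 t 6.675 j7 -0.39
```

```bash
python3 -m creep '4 0 0 0.15 0 0 0;4 0 0 0.25 0 0 0;4 0 0 0.25 0 0 0' && python3 -m creep '4 0 0 0.1 0 0 0;4 0 0 0.1 0 0 0' && python3 -m creep '7 0 0 0 0 0 0;7 0 0 0 0 0 0;7 0 0 0 0 0 0;7 0 0 0 0 0 0;7 0 0 -2 0 0 0' && python3 -m creep '9.18 0 0 -6 0 0 0;9.18 0 0 -12 0 0 0;9.18 0 0 -15 0 0 0;9.18 0 0 -15 0 0 0'; python3 go.py .644 .2575 .17 -0.6
python3 - <<'E'
from h import *
snap("top","pics/top1.png");snap("scene","pics/scene1.png")
a=cv2.imread("pics/top1.png");b=cv2.imread("pics/scene1.png")
z=lambda m,s:cv2.resize(m,None,fx=s,fy=s,interpolation=cv2.INTER_CUBIC)
cv2.imwrite("pics/c4.png",np.vstack([z(a[150:235,100:260],4),z(b[130:215,260:420],4)]))
E
```

```text
clock: 7.05
position: [0.4816, 0.3416, 0.064]
ee_rot: [-2.172, -2.269, -0.001]
force: [-2.5, -1.1, 7.7]
width: 0.601
gripper_force: 35.0
clock: 7.3
position: [0.4817, 0.3416, 0.064]
ee_rot: [-2.172, -2.269, -0.001]
force: [-5.5, -3.7, 18.4]
width: 0.594
gripper_force: 35.0
clock: 7.92
position: [0.4807, 0.3408, 0.0811]
ee_rot: [-2.172, -2.269, 0.005]
force: [-0.5, 0.1, 0.8]
width: 0.766
gripper_force: 0.0
clock: 8.43
position: [0.4828, 0.3422, 0.2348]
ee_rot: [2.172, 2.269, 0.008]
force: [0.1, 0.6, -1.1]
width: 0.999
gripper_force: 0.0
shift cm -9.19 15.71 6.51 turn deg 0.2 -0.2 3.1
now [0.4828 0.3422 0.2348] yaw 2.51 F [ 0.1  0.6 -1.1] w 9.17 gf 0.0 t 8.425 j7 -0.48
```

View pics/c4.png

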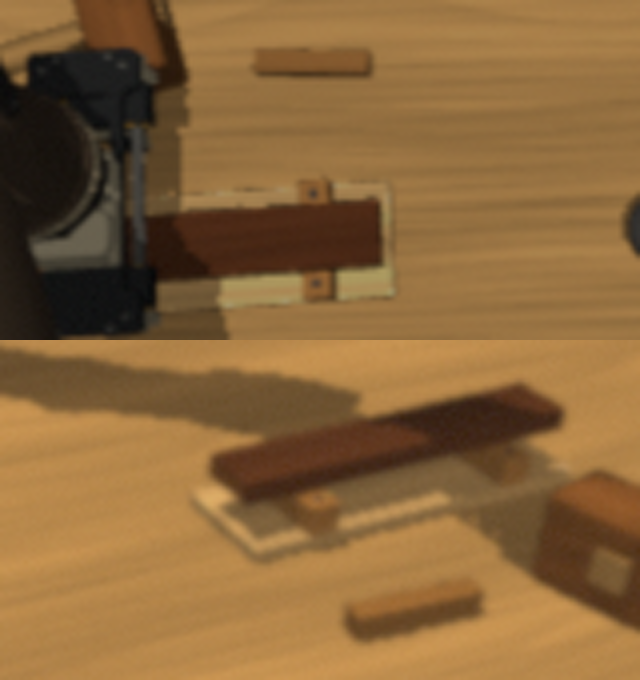

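The long board lies on both bearers. Its right end is at c4 (381,233) in the top view, which I'll compute next. After that I'll go to sticker 1.

```bash
python3 - <<'E'
from h import *
i=vision.camera_info("top");o=lambda x,y:((x+.5)/4-.5+100,(y+.5)/4-.5+150)
print(onz(i,*o(381,199),.057),onz(i,*o(381.5,265),.057), onz(i,*o(382,232),.057))
print("screws",onz(i,*o(314,192),.037),onz(i,*o(317,284),.037))
E
python3 -m creep '9.18 -2 4 1 0 0 3;9.18 -5 8 3 0 0 3.1;9.18 -7 12 5 0 0 3.1;9.18 -9.2 15.7 6.5 0 0 3.1;9.18 -9.2 15.7 6.5 0 0 3.1'; python3 go.py .644 .2575 .025 -0.6
python3 - <<'E'
from h import *
im,i=snap("wrist","pics/w4.png");cv2.imwrite("pics/w4b.png",cv2.resize(im[:,:,::-1],(800,600),interpolation=cv2.INTER_CUBIC))
for z in[(.644,.3065,.02),(.644,.2070,.02)]:print(np.array(proj(i,z))*800/512)
E
```

```text
[0.51388725 0.18996065 0.057     ] [0.45886353 0.18930571 0.057     ] [0.48625583 0.18901209 0.057     ]
screws [0.52447753 0.24997179 0.037     ] [0.44654586 0.24652744 0.037     ]
clock: 9.15
position: [0.6437, 0.2519, 0.1633]
ee_rot: [2.238, 2.203, -0.009]
force: [-0.3, 0.0, -0.4]
width: 0.999
gripper_force: 0.0
shift cm 0.63 0.06 13.83 turn deg -0.2 0.3 -0.3
now [0.6437 0.2519 0.1633] yaw -0.89 F [-0.3  0.  -0.4] w 9.17 gf 0.0 t 9.15 j7 -0.23
[392.66347347 195.72777673]
[395.06216437 350.21109751]
```

View pics/w4b.png

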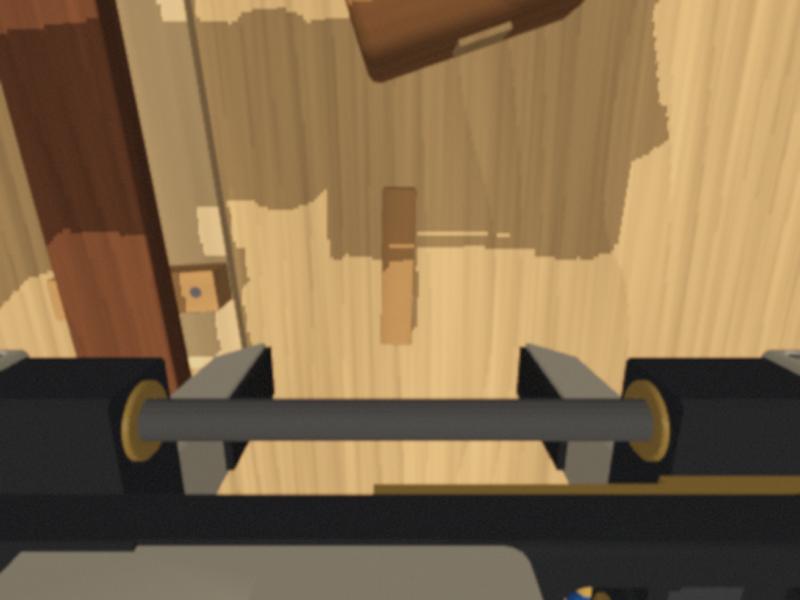

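The sticker's ends are at (400,188) and (396,344), which puts its centre near (0.646, 0.260). The mallet corner at (380,80) is clear.

```bash
python3 -m creep '9.18 0.9 0.2 5 0 0 0.5;9.18 0.9 0.2 9 0 0 0.5;9.18 0.9 0.2 12 0 0 0.5;9.18 0.9 0.2 13.8 0 0 0.5;9.18 0.9 0.2 13.8 0 0 0.5' && python3 -m creep '4 0 0 0 0 0 0;1.5 0 0 0 0 0 0;1.5 0 0 0 0 0 0;1.5 0 0 0 0 0 0;1.5 0 0 0 0 0 0' 20 && python3 -m creep '1 0 0 0 0 0 0;1 0 0 0 0 0 0;1 0 0 -4 0 0 0;1 0 0 -9 0 0 0;1 0 0 -14 0 0 0' 20; python3 go.py .4853 .2503 .18 92.5
```

```text
clock: 9.82
position: [0.6432, 0.2658, 0.028]
ee_rot: [-2.241, -2.2, 0.004]
force: [-0.1, -0.2, 0.3]
width: 0.996
gripper_force: 0.0
clock: 10.45
position: [0.6446, 0.2655, 0.0294]
ee_rot: [2.242, 2.2, 0.0]
force: [-0.1, 0.7, 0.7]
width: 0.504
gripper_force: 0.0
clock: 11.08
position: [0.6444, 0.2653, 0.1706]
ee_rot: [-2.243, -2.2, 0.001]
force: [0.2, 0.5, 0.6]
width: 0.111
gripper_force: 0.0
shift cm -0.97 -8.48 -0.5 turn deg -0.0 -0.0 -50.0
shift cm 5.13 -5.4 -0.44 turn deg -0.0 -0.0 -43.6
now [0.6444 0.2653 0.1706] yaw -1.10 F [0.2 0.5 0.6] w 1.02 gf 0.0 t 11.075 j7 -0.25
```

The fingers are slow, and the lift began before they had closed. Reopen, settle and go again.

```bash
python3 -m creep '7 0 0 0 0 0 0;7 0 0 0 0 0 0;7 0 0 0 0 0 0;7 0 0 0 0 0 0;7 0 0 0 0 0 0' && python3 -m creep '7 0 0 0 0 0 0;7 0 0 0 0 0 0'; python3 go.py .645 .260 .025 -1.2
python3 - <<'E'
from h import *
im,i=snap("wrist","pics/w5.png")
# sticker blob: compare with bench: print bright/dark orange mask bbox in finger window
hsv=cv2.cvtColor(im,cv2.COLOR_RGB2HSV).astype(int)
for v in range(90,240,10): 
    r=im[v,200:320].astype(int); g=np.abs(np.diff(cv2.blur(im[v-3:v+4,200:320].astype(np.float32).mean(2),(1,1)).mean(0)));print(v,200+np.argsort(-g)[:4])
E
```

```text
clock: 11.7
position: [0.6444, 0.2653, 0.1685]
ee_rot: [-2.242, -2.2, 0.002]
force: [-0.7, -1.3, 0.8]
width: 0.607
gripper_force: 0.0
clock: 11.95
position: [0.6446, 0.2654, 0.1692]
ee_rot: [-2.242, -2.2, 0.0]
force: [-0.7, 0.1, 0.0]
width: 0.755
gripper_force: 0.0
shift cm -0.54 0.05 14.42 turn deg -0.0 -0.0 0.1
now [0.6446 0.2654 0.1692] yaw -1.09 F [-0.7  0.1  0. ] w 6.93 gf 0.0 t 11.95 j7 -0.25
90 [267 215 216 234]
100 [267 216 215 297]
110 [216 268 269 217]
120 [217 268 269 250]
130 [210 211 202 204]
140 [210 211 260 239]
150 [210 211 239 260]
160 [263 233 212 239]
170 [240 239 263 262]
180 [262 259 239 261]
190 [262 239 259 261]
200 [261 262 239 259]
210 [263 259 240 262]
220 [240 313 263 260]
230 [312 313 311 314]
```

```bash
python3 -m creep '7 -0.5 0 5 0 0 0;7 -0.5 0 10 0 0 0;7 -0.5 0 13 0 0 0;5 -0.5 0 14.4 0 0 0;4 -0.5 0 14.4 0 0 0' && python3 -m creep '1 0 0 0 0 0 0;1 0 0 0 0 0 0;1 0 0 0 0 0 0;1 0 0 0 0 0 0;1 0 0 0 0 0 0' 20 && python3 -m creep '1 0 0 0 0 0 0;1 0 0 0 0 0 0;1 0 0 0 0 0 0' 20;  python3 go.py .4853 .2503 .18 92.5
```

```text
clock: 12.62
position: [0.6448, 0.2604, 0.0253]
ee_rot: [2.242, 2.2, -0.0]
force: [0.1, 0.2, 0.2]
width: 0.595
gripper_force: 0.0
clock: 13.25
position: [0.6447, 0.2606, 0.0258]
ee_rot: [-2.242, -2.2, -0.001]
force: [-0.7, 0.2, 5.3]
width: 0.218
gripper_force: 20.0
clock: 13.62
position: [0.6446, 0.2606, 0.0258]
ee_rot: [-2.242, -2.2, -0.001]
force: [-2.2, -0.3, 6.1]
width: 0.215
gripper_force: 20.0
shift cm -0.71 -8.5 -8.24 turn deg 0.0 -0.0 -50.0
shift cm 5.28 -5.23 -7.19 turn deg 0.0 0.0 -43.6
now [0.6446 0.2606 0.0258] yaw -1.08 F [-2.2 -0.3  6.1] w 1.98 gf 20.000715851783752 t 13.625 j7 -0.18
```

```bash
python3 -m creep '1 0 0 -5 0 0 0;1 0 0 -10 0 0 0;1 0 0 -15 0 0 -5;1 -0.7 -3 -15.4 0 0 -15;1 -0.7 -6 -15.4 0 0 -25' && python3 -m creep '1 0 -2 0 0 0 -10;1 0 -4 0 0 0 -20;1 0 -5 0 0 0 -30;1 0 -5 0 0 0 -40;1 0 -5 0 0 0 -50'; python3 go.py .4855 .2503 .18 92.5
```

```text
clock: 14.25
position: [0.5842, 0.2538, 0.1801]
ee_rot: [1.706, 2.636, 0.002]
force: [-0.3, 0.4, -0.2]
width: 0.216
gripper_force: 20.0
clock: 14.88
position: [0.5385, 0.2341, 0.1792]
ee_rot: [-0.431, -3.112, 0.0]
force: [0.3, -0.9, -0.2]
width: 0.219
gripper_force: 20.0
shift cm 5.54 0.12 -0.08 turn deg -0.0 -0.0 -18.3
now [0.5385 0.2341 0.1792] yaw 74.23 F [ 0.3 -0.9 -0.2] w 2.01 gf 19.998589754104614 t 14.875 j7 0.85
```

```bash
python3 -m creep '1 3 0.1 0 0 0 -9;1 5.5 0.1 0 0 0 -18.3;1 5.5 0.1 0 0 0 -18.3;1 5.5 0.1 0 0 0 -18.3;1 5.5 0.1 0 0 0 -18.3'; python3 go.py .4855 .2503 .083 92.5
python3 - <<'E'
from h import *
im,i=snap("wrist","pics/w6.png");cv2.imwrite("pics/w6b.png",cv2.resize(im[:,:,::-1],(800,600),interpolation=cv2.INTER_CUBIC))
E
```

```text
clock: 15.5
position: [0.4869, 0.2501, 0.1792]
ee_rot: [-0.057, 3.141, -0.0]
force: [0.4, 0.3, -0.0]
width: 0.215
gripper_force: 20.0
shift cm 0.14 0.03 9.62 turn deg -0.0 0.0 -0.4
now [0.4869 0.2501 0.1792] yaw 92.08 F [ 0.4  0.3 -0. ] w 1.97 gf 19.999918341636658 t 15.5 j7 1.05
```

View pics/w6b.png

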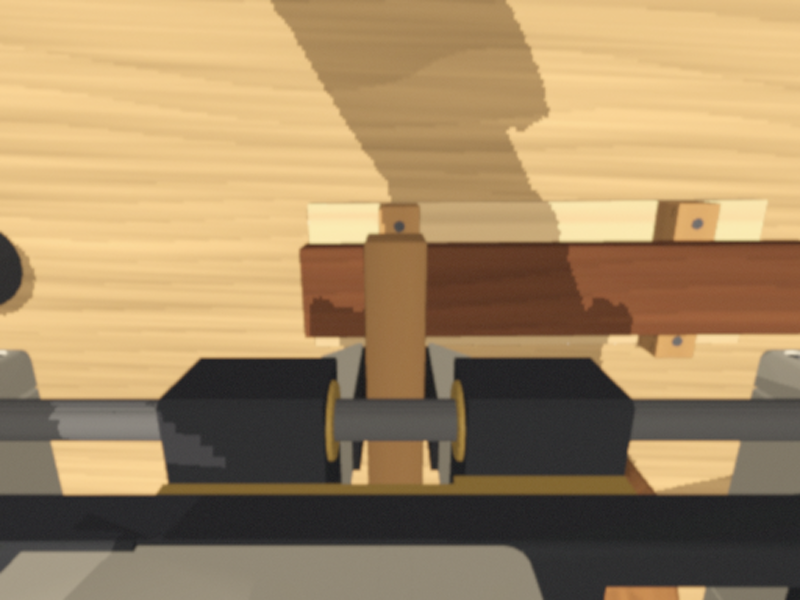

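The held sticker has its end at (396,237), in line with the bearer's screw at (399,226). I'll work out how far off-centre it is in the grip.

```bash
cat > off.py <<'E'
from h import *
import sys
u,v=map(float,sys.argv[1:3])
i=vision.camera_info("wrist");s=telemetry.observe();z=s["position"][2]-.0058
p=onz(i,u*.64,v*.64,z);print("end",p,"TCP",s["position"],"dist",np.hypot(*(p-s["position"])[:2]))
E
python3 off.py 396 237
python3 - <<'E'
from h import *
i=vision.camera_info("wrist");print(onz(i,399*.64,226*.64,.037),"bearer screw; expect ~(.449,.2485)")
E
```

```text
end [0.43548699 0.247883   0.173363  ] TCP [0.48677041 0.25013032 0.179163  ] dist 0.05133264418431031
[0.44977584 0.25062308 0.037     ] bearer screw; expect ~(.449,.2485)
```

```bash
python3 -m creep '1 0 0.1 4 0 0 -0.4;1 0 0.1 7 0 0 -0.4;1 0 0.1 9.1 0 0 -0.4;1 0 0.1 9.1 0 0 -0.4;1 0 0.1 9.1 0 0 -0.4' && python3 -m creep '1 0 0 0.2 0 0 0;1 0 0 0.4 0 0 0;1 0 0 0.5 0 0 0;1 0 0 0.5 0 0 0';python3 go.py .487 .251 .083 92.5
```

```text
clock: 16.18
position: [0.4867, 0.2517, 0.0889]
ee_rot: [-0.071, 3.14, 0.001]
force: [0.3, 0.1, -0.5]
width: 0.214
gripper_force: 20.0
clock: 16.68
position: [0.486, 0.2515, 0.0833]
ee_rot: [-0.072, 3.141, 0.0]
force: [-0.4, -0.7, -0.1]
width: 0.217
gripper_force: 20.0
shift cm -0.1 -0.05 0.03 turn deg 0.0 0.0 0.1
now [0.486  0.2515 0.0833] yaw 92.61 F [-0.4 -0.7 -0.1] w 1.99 gf 19.999912977218628 t 16.675 j7 1.06
```

```bash
python3 -m creep '1 0 0 0.1 0 0 0;1 0 0 0.1 0 0 0' && python3 -m creep '5 0 0 0 0 0 0;5 0 0 0 0 0 0;5 0 0 0 0 0 0;5 0 0 0 0 0 0' && python3 -m creep '7 0 0 -3 0 0 0;7 0 0 -8 0 0 0;7 0 0 -12 0 0 0;7 0 0 -12 0 0 0;7 0 0 -12 0 0 0'; python3 go.py .643 -.2575 .17 9
```

```text
clock: 16.92
position: [0.4861, 0.2516, 0.0827]
ee_rot: [-0.072, 3.141, 0.0]
force: [-1.9, -0.2, 5.1]
width: 0.217
gripper_force: 20.0
clock: 17.42
position: [0.486, 0.2515, 0.0821]
ee_rot: [0.072, -3.141, 0.0]
force: [0.6, -0.8, 0.4]
width: 0.541
gripper_force: 0.0
clock: 18.05
position: [0.4857, 0.2513, 0.2017]
ee_rot: [0.072, -3.14, 0.0]
force: [-0.5, -0.6, 0.2]
width: 0.764
gripper_force: 0.0
shift cm -7.03 -27.05 1.67 turn deg -0.0 -0.0 43.9
shift cm -21.57 -13.24 1.51 turn deg -0.0 -0.0 39.7
now [0.4857 0.2513 0.2017] yaw 92.61 F [-0.5 -0.6  0.2] w 7.01 gf 0.0 t 18.05 j7 1.05
```

```bash
python3 -m creep '7 -1 -5 0 0 0 9;7 -3 -11 0 0 0 18;7 -5 -17 0 0 0 27;7 -6 -22 1 0 0 36;7 -7 -27 1.5 0 0 44' && python3 -m creep '7 -4 -2 0 0 0 10;7 -9 -5 0 0 0 20;7 -14 -8 0 0 0 30;7 -19 -11 1 0 0 40;7 -21.6 -13.2 1 0 0 40'; python3 -m creep '7 0 0 0 0 0 0;7 0 0 0 0 0 0'; python3 go.py .643 -.2575 .17 9
python3 - <<'E'
from h import *
im,i=snap("wrist","pics/w7.png");cv2.imwrite("pics/w7b.png",cv2.resize(im[:,:,::-1],(800,600),interpolation=cv2.INTER_CUBIC))
d=np.array([np.cos(np.radians(98.9)),np.sin(np.radians(98.9)),0])
for k in(.05,-.05):print(np.array(proj(i,np.array([.642,-.2585,.02])+k*d))*800/512)
E
```

```text
clock: 18.68
position: [0.5675, -0.017, 0.1852]
ee_rot: [-1.117, -2.934, 0.003]
force: [0.5, 0.3, 0.1]
width: 0.76
gripper_force: 0.0
clock: 19.3
position: [0.642, -0.2597, 0.1741]
ee_rot: [-2.052, -2.375, 0.005]
force: [-0.6, -0.0, 0.3]
width: 0.762
gripper_force: 0.0
clock: 19.55
position: [0.6425, -0.2559, 0.1757]
ee_rot: [-2.046, -2.38, 0.001]
force: [0.3, -0.3, -0.1]
width: 0.767
gripper_force: 0.0
shift cm -0.17 0.03 0.56 turn deg -0.1 -0.1 -0.4
now [ 0.6425 -0.2559  0.1757] yaw 8.63 F [ 0.3 -0.3 -0.1] w 7.04 gf 0.0 t 19.55 j7 0.71
[391.8358695  207.30083308]
[392.6201557  354.79232032]
```

View pics/w7b.png

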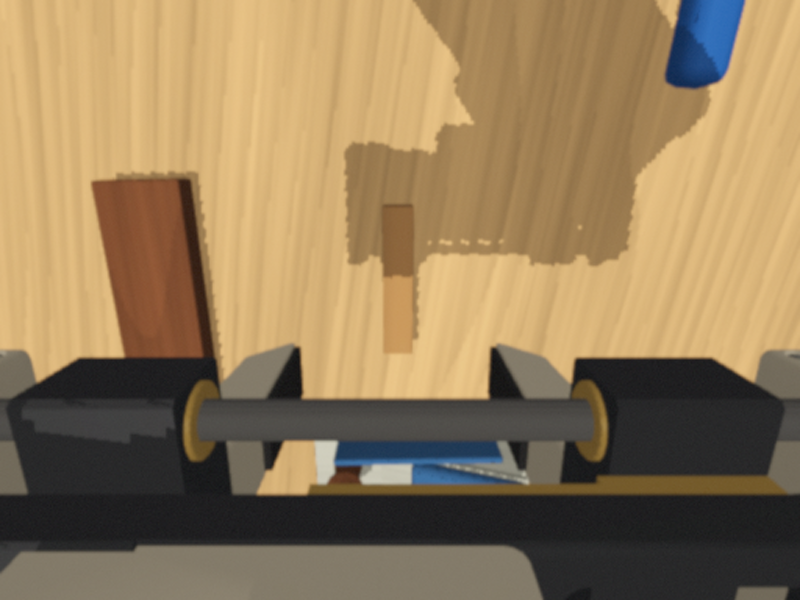

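The sticker's ends are at (398,205) and (398,353), so its centre is near (0.644, -0.2575). The plane lies behind and stays clear.

```bash
python3 -m creep '7 -0.1 0.2 5 0 0 0;7 -0.1 0.2 10 0 0 0;7 -0.1 0.2 13.5 0 0 0;5 -0.1 0.2 15 0 0 0;4 -0.1 0.2 15 0 0 0' && python3 -m creep '1 0 0 0 0 0 0;1 0 0 0 0 0 0;1 0 0 0 0 0 0;1 0 0 0 0 0 0;1 0 0 0 0 0 0' 20 && python3 -m creep '1 0 0 0 0 0 0;1 0 0 0 0 0 0;1 0 0 0 0 0 0' 20;  python3 go.py .644 -.2575 .2 9
```

```text
clock: 20.23
position: [0.6451, -0.2565, 0.0269]
ee_rot: [-2.046, -2.382, 0.0]
force: [-0.3, 0.0, 0.2]
width: 0.595
gripper_force: 0.0
clock: 20.85
position: [0.6455, -0.2577, 0.0279]
ee_rot: [2.048, 2.381, 0.001]
force: [-1.4, 0.2, 5.9]
width: 0.217
gripper_force: 20.0
clock: 21.22
position: [0.6455, -0.2577, 0.0279]
ee_rot: [2.048, 2.381, 0.001]
force: [-0.7, 0.7, 5.6]
width: 0.211
gripper_force: 20.0
shift cm 0.04 -0.13 -17.21 turn deg 0.0 0.0 -0.4
now [ 0.6455 -0.2577  0.0279] yaw 8.61 F [-0.7  0.7  5.6] w 1.94 gf 20.00102788209915 t 21.225 j7 0.77
```

```bash
python3 -m creep '1 0 0 -5 0 0 0;1 0 0 -10 0 0 0;1 0 0 -15 0 0 0;1 0 0 -17.2 0 0 0;1 0 0 -17.2 0 0 0'; python3 go.py .4785 .4315 .2 92.5
```

```text
clock: 21.85
position: [0.646, -0.2581, 0.2012]
ee_rot: [2.046, 2.379, 0.002]
force: [0.1, 0.3, -0.7]
width: 0.213
gripper_force: 20.0
shift cm 27.89 -2.46 -0.0 turn deg 0.0 0.1 -33.1
shift cm 24.71 13.17 0.04 turn deg 0.1 0.1 -33.1
shift cm 7.22 13.11 0.03 turn deg 0.0 0.0 -17.7
now [ 0.646  -0.2581  0.2012] yaw 8.61 F [ 0.1  0.3 -0.7] w 1.96 gf 19.999869167804718 t 21.85 j7 0.70
```

```bash
python3 -m creep '1 6 -0.5 0 0 0 -7;1 12 -1 0 0 0 -14;1 18 -1.5 0 0 0 -21;1 24 -2 0 0 0 -28;1 27.9 -2.5 0 0 0 -33' && python3 -m creep '1 6 3 0 0 0 -7;1 12 6 0 0 0 -14;1 18 9 0 0 0 -21;1 22 12 0 0 0 -28;1 24.7 13.2 0 0 0 -33' && python3 -m creep '1 4 6 0 0 0 -9;1 7.2 11 0 0 0 -18;1 7.2 13 0 0 0 -18;1 7.2 13 0 0 0 -18;1 7.2 13 0 0 0 -18'; python3 go.py .4785 .4315 .09 92.5
```

```text
clock: 22.48
position: [0.5769, 0.0182, 0.1976]
ee_rot: [-1.277, -2.867, 0.0]
force: [-0.1, -0.4, -0.2]
width: 0.214
gripper_force: 20.0
clock: 23.1
position: [0.5112, 0.2909, 0.1976]
ee_rot: [-0.408, -3.113, -0.0]
force: [0.8, -1.4, -0.2]
width: 0.218
gripper_force: 20.0
clock: 23.72
position: [0.4788, 0.4293, 0.1982]
ee_rot: [0.069, -3.14, 0.004]
force: [0.4, -0.0, -0.2]
width: 0.215
gripper_force: 20.0
shift cm 0.01 0.24 10.82 turn deg -0.1 -0.0 0.0
now [0.4788 0.4293 0.1982] yaw 92.52 F [ 0.4 -0.  -0.2] w 1.98 gf 19.999785125255585 t 23.725 j7 0.82
```

```bash
python3 - <<'E'
from h import *
for f in("pics/w6.png",None):
    if f: im=cv2.imread(f)[:,:,::-1]
    else: im,_=snap("wrist","pics/w8.png")
    c=im[:,248:260].astype(float).mean(1);g=np.abs(np.diff(c,axis=0)).sum(1)
    print([(int(k),int(g[k])) for k in np.argsort(-g[:230])[:8]])
    r=im[200:215].astype(float).mean(0);h=np.abs(np.diff(r,axis=0)).sum(1);print([(int(k),int(h[k])) for k in np.sort(210+np.argsort(-h[210:300])[:6])])
E
```

```text
[(129, 54), (128, 40), (149, 32), (154, 28), (132, 28), (130, 26), (141, 26), (131, 24)]
[(232, 23), (233, 51), (234, 30), (270, 24), (271, 58), (272, 35)]
[(148, 38), (128, 38), (147, 36), (127, 34), (153, 28), (130, 26), (152, 25), (74, 25)]
[(220, 31), (221, 25), (233, 14), (234, 10), (270, 9), (271, 11)]
```

```bash
python3 -m creep '1 0 0.1 4 0 0 0;1 0 0.1 7 0 0 0;1 0 0.1 10 0 0 0;1 0 0.1 10.7 0 0 0;1 0 0.1 10.7 0 0 0' && python3 -m creep '1 0 0 0.2 0 0 0;1 0 0 0.4 0 0 0;1 0 0 0.4 0 0 0';python3 go.py .4785 .4315 .085 92.5
```

```text
clock: 24.4
position: [0.4789, 0.4316, 0.0926]
ee_rot: [-0.07, 3.141, -0.001]
force: [-0.7, -0.5, -0.1]
width: 0.214
gripper_force: 20.0
clock: 24.78
position: [0.4785, 0.4324, 0.0886]
ee_rot: [-0.072, 3.14, 0.001]
force: [0.1, -0.0, 0.9]
width: 0.217
gripper_force: 20.0
shift cm 0.0 -0.09 0.36 turn deg 0.0 0.0 0.1
now [0.4785 0.4324 0.0886] yaw 92.61 F [ 0.1 -0.   0.9] w 2.0 gf 19.999895989894867 t 24.775 j7 0.81
```

```bash
python3 -m creep '1 0 -0.1 0.2 0 0 0;1 0 -0.1 0.35 0 0 0;1 0 -0.1 0.35 0 0 0' && python3 -m creep '1 0 0 0.1 0 0 0;1 0 0 0.1 0 0 0' && python3 -m creep '5 0 0 0 0 0 0;5 0 0 0 0 0 0;5 0 0 0 0 0 0;5 0 0 0 0 0 0' && python3 -m creep '9.18 0 0 -3 0 0 0;9.18 0 0 -8 0 0 0;9.18 0 0 -12 0 0 0;9.18 0 0 -12 0 0 0;9.18 0 0 -12 0 0 0'; python3 go.py .489 -.3305 .2 9.6
```

```text
clock: 25.15
position: [0.4784, 0.4313, 0.0849]
ee_rot: [-0.071, 3.141, -0.0]
force: [-0.2, -1.4, 2.3]
width: 0.215
gripper_force: 20.0
clock: 25.4
position: [0.4785, 0.4312, 0.0849]
ee_rot: [-0.071, 3.14, 0.0]
force: [-3.1, -4.0, 11.5]
width: 0.217
gripper_force: 20.0
clock: 25.9
position: [0.4784, 0.4313, 0.0835]
ee_rot: [0.072, -3.141, 0.0]
force: [-0.2, 0.5, 0.7]
width: 0.54
gripper_force: 0.0
clock: 26.52
position: [0.4781, 0.4311, 0.2031]
ee_rot: [0.072, -3.14, 0.001]
force: [0.4, 0.2, -1.0]
width: 0.989
gripper_force: 0.0
shift cm 0.88 -27.99 0.13 turn deg -0.0 -0.0 30.5
shift cm -13.45 -24.56 0.13 turn deg -0.0 0.0 30.5
shift cm -17.32 -10.32 0.09 turn deg -0.0 0.0 22.0
now [0.4781 0.4311 0.2031] yaw 92.62 F [ 0.4  0.2 -1. ] w 9.08 gf 0.0 t 26.525 j7 0.81
```

```bash
python3 -m creep '9.18 0 -6 0 0 0 6;9.18 0 -12 0 0 0 12;9.18 0 -18 0 0 0 18;9.18 0 -24 0 0 0 24;9.18 0.9 -28 0 0 0 30.5' && python3 -m creep '9.18 -3 -6 0 0 0 6;9.18 -6 -12 0 0 0 12;9.18 -9 -17 0 0 0 18;9.18 -12 -22 0 0 0 24;9.18 -13.5 -24.6 0 0 0 30.5' && python3 -m creep '9.18 -6 -4 0 0 0 8;9.18 -11 -7 0 0 0 16;9.18 -17.3 -10.3 0 0 0 22;9.18 -17.3 -10.3 0 0 0 22;9.18 -17.3 -10.3 0 0 0 22' &&  python3 -m creep '9.18 0 0 0 0 0 0;9.18 0 0 0 0 0 0';python3 go.py .489 -.3305 .027 9.6
python3 - <<'E'
from h import *
im,i=snap("wrist","pics/w9.png");print(np.linalg.norm(1))
d=np.array([np.cos(np.radians(99.6)),np.sin(np.radians(99.6)),0])
for k in(.115,-.115):print(np.array(proj(i,np.array([.489,-.3305,.02])+k*d)))
m=(im.astype(int).sum(2)<290)&(im[:,:,0]>im[:,:,2]+18)
m=m.astype(np.uint8);m[225:]=0;n,l,st,ce=cv2.connectedComponentsWithStats(m);print(st[1:][st[1:,4]>300],ce[1:][st[1:,4]>300])
E
```

```text
clock: 27.15
position: [0.4816, 0.1476, 0.2024]
ee_rot: [-0.767, -3.045, 0.004]
force: [-0.3, 0.2, -0.6]
width: 0.999
gripper_force: 0.0
clock: 27.78
position: [0.4852, -0.1329, 0.2027]
ee_rot: [-1.543, -2.735, 0.003]
force: [0.6, 0.7, -0.1]
width: 1.001
gripper_force: 0.0
clock: 28.4
position: [0.489, -0.3304, 0.2025]
ee_rot: [-2.027, -2.397, 0.001]
force: [-0.6, 0.1, -0.5]
width: 1.001
gripper_force: 0.0
clock: 28.65
position: [0.49, -0.3286, 0.2036]
ee_rot: [-2.024, -2.402, -0.001]
force: [0.2, -0.6, 0.4]
width: 0.998
gripper_force: 0.0
shift cm -0.19 -0.13 17.66 turn deg 0.0 -0.1 0.2
now [ 0.49   -0.3286  0.2036] yaw 9.77 F [ 0.2 -0.6  0.4] w 9.16 gf 0.0 t 28.65 j7 0.94
1.0
[250.78576841  64.05289095]
[250.36311554 266.36036897]
[[ 229   64   53  161 7994]] [[254.66349762 142.21528646]]
```

```bash
python3 -m creep '9.18 -0.1 0.1 6 0 0 0;9.18 -0.1 0.1 12 0 0 0;9.18 -0.1 0.1 16 0 0 0;7 -0.1 0.1 17.7 0 0 0;7 -0.1 0.1 17.7 0 0 0' && python3 -m creep '4 0 0 0 0 0 0;4 0 0 0 0 0 0;4 0 0 0 0 0 0;4 0 0 0 0 0 0;4 0 0 0 0 0 0' 35 && python3 -m creep '4 0 0 0 0 0 0;4 0 0 0 0 0 0;4 0 0 0 0 0 0' 35;python3 go.py .4805 .340 .24 2.2
```

```text
clock: 29.32
position: [0.4906, -0.3311, 0.0266]
ee_rot: [-2.026, -2.4, 0.0]
force: [0.2, -0.5, 0.2]
width: 0.833
gripper_force: 0.0
clock: 29.95
position: [0.4915, -0.3319, 0.0282]
ee_rot: [2.026, 2.398, 0.001]
force: [-1.1, 1.3, 7.4]
width: 0.596
gripper_force: 35.0
clock: 30.32
position: [0.4915, -0.332, 0.0282]
ee_rot: [2.026, 2.398, 0.001]
force: [-0.7, 1.1, 7.7]
width: 0.592
gripper_force: 35.0
shift cm 26.39 4.05 -8.44 turn deg 0.1 0.0 2.9
shift cm 26.56 2.69 -8.45 turn deg 0.0 0.0 3.0
shift cm 13.77 0.67 -4.36 turn deg 0.0 0.1 1.5
now [ 0.4915 -0.332   0.0282] yaw 9.61 F [-0.7  1.1  7.7] w 5.43 gf 35.00427961349487 t 30.325 j7 1.07
```

```bash
python3 -m creep '4 0 0 -5 0 0 0;4 0 0 -10 0 0 0;4 0 0 -16 0 0 0;4 0 0 -21.2 0 0 0;4 0 0 -21.2 0 0 0' && python3 -m creep '4 6 1 0 0 0 1;4 12 2 0 0 0 2;4 18 3 0 0 0 3;4 24 4 0 0 0 3;4 26.4 4 0 0 0 3'; python3 go.py .4805 .339 .22 2.4
```

```text
clock: 30.95
position: [0.4921, -0.3331, 0.2435]
ee_rot: [2.023, 2.393, 0.003]
force: [-0.8, -0.2, -2.3]
width: 0.596
gripper_force: 35.0
clock: 31.58
position: [0.4852, -0.0601, 0.2379]
ee_rot: [-2.082, -2.35, -0.0]
force: [-0.3, -0.9, -2.0]
width: 0.593
gripper_force: 35.0
shift cm 27.8 3.05 1.29 turn deg -0.1 -0.1 3.2
shift cm 11.93 0.63 0.54 turn deg 0.0 0.0 1.3
now [ 0.4852 -0.0601  0.2379] yaw 6.92 F [-0.3 -0.9 -2. ] w 5.44 gf 34.99831795692444 t 31.575 j7 0.30
```

```bash
python3 -m creep '4 6 0.7 0 0 0 1;4 12 1.4 0 0 0 2;4 18 2 0 0 0 3;4 24 2.6 0 0 0 3.2;4 27.8 3 1 0 0 3.2' && python3 -m creep '4 6 0.3 0.5 0 0 1.3;4 11.9 0.6 0.8 0 0 1.3;4 11.9 0.6 0.8 0 0 1.3;4 11.9 0.6 0.8 0 0 1.3;4 11.9 0.6 0.8 0 0 1.3' && python3 -m creep '4 0 0 0 0 0 0;4 0 0 0 0 0 0';python3 go.py .4805 .339 .108 2.4
python3 - <<'E'
from h import *
snap("top","pics/top2.png");snap("scene","pics/scene2.png");snap("wrist","pics/w10.png")
a=cv2.imread("pics/top2.png");b=cv2.imread("pics/scene2.png");c=cv2.imread("pics/w10.png")
z=lambda m,s:cv2.resize(m,None,fx=s,fy=s,interpolation=cv2.INTER_CUBIC)
cv2.imwrite("pics/c5.png",np.hstack([np.vstack([z(a[150:235,100:220],2.5),z(b[100:215,290:410],2.5)]),z(c[0:320,0:400],1.25)[:, :500]]) if 0 else np.hstack([z(b[100:220,270:410],4)[:480,:],]))
E
```

```text
clock: 32.2
position: [0.4828, 0.2185, 0.2283]
ee_rot: [-2.15, -2.289, -0.001]
force: [1.6, -1.4, -1.5]
width: 0.593
gripper_force: 35.0
clock: 32.83
position: [0.4829, 0.3324, 0.2206]
ee_rot: [2.182, 2.259, -0.001]
force: [0.2, -0.2, -0.7]
width: 0.596
gripper_force: 35.0
clock: 33.08
position: [0.4828, 0.3336, 0.221]
ee_rot: [-2.181, -2.261, -0.0]
force: [-0.1, 0.3, -2.0]
width: 0.598
gripper_force: 35.0
shift cm 0.54 -0.21 11.3 turn deg 0.0 -0.0 -0.3
now [0.4828 0.3336 0.221 ] yaw 2.05 F [-0.1  0.3 -2. ] w 5.49 gf 34.998897314071655 t 33.075 j7 -0.49
```

View pics/c5.png

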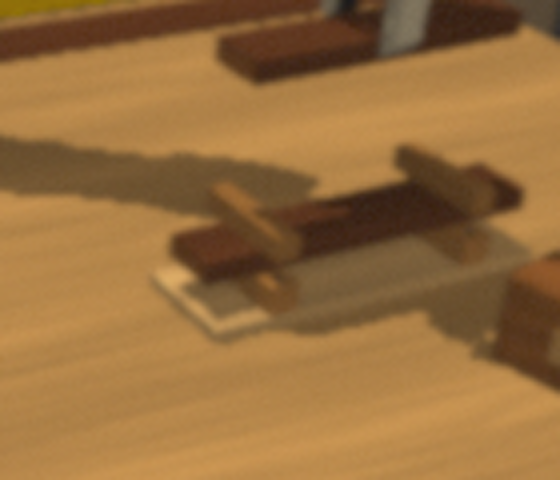

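Both stickers lie across the long board, over the bearers at c5 (258,218) and (450,178). The short board is held above. Lower it.

```bash
python3 -m creep '4 0.5 -0.2 4 0 0 -0.3;4 0.5 -0.2 8 0 0 -0.3;4 0.5 -0.2 11 0 0 -0.3;4 0.5 -0.2 11 0 0 -0.3;4 0.5 -0.2 11 0 0 -0.3' && python3 -m creep '4 0 0 0.1 0 0 0;4 0 0 0.2 0 0 0;4 0 0 0.3 0 0 0;4 0 0 0.3 0 0 0';python3 go.py .4805 .339 .105 2.4
```

```text
clock: 33.85
position: [0.4812, 0.3395, 0.1119]
ee_rot: [2.174, 2.267, 0.002]
force: [0.2, -0.6, -0.8]
width: 0.597
gripper_force: 35.0
clock: 34.35
position: [0.4804, 0.3392, 0.1078]
ee_rot: [-2.174, -2.268, -0.0]
force: [-0.2, 0.6, -1.3]
width: 0.596
gripper_force: 35.0
shift cm -0.02 0.01 0.28 turn deg 0.0 -0.0 0.0
now [0.4804 0.3392 0.1078] yaw 2.42 F [-0.2  0.6 -1.3] w 5.47 gf 34.99882221221924 t 34.35 j7 -0.44
```

```bash
python3 -m creep '4 0 0 0.1 0 0 0;4 0 0 0.2 0 0 0;4 0 0 0.25 0 0 0;4 0 0 0.25 0 0 0' && python3 -m creep '4 0 0 0.1 0 0 0;4 0 0 0.1 0 0 0'
```

```text
clock: 34.85
position: [0.4804, 0.3392, 0.1053]
ee_rot: [-2.174, -2.268, -0.0]
force: [-0.4, -0.3, 0.0]
width: 0.594
gripper_force: 35.0
clock: 35.1
position: [0.4805, 0.3392, 0.1052]
ee_rot: [-2.174, -2.267, -0.001]
force: [-3.2, -2.1, 10.8]
width: 0.594
gripper_force: 35.0
```

Contact came at the expected height. Release, rise and go to the weight.

```bash
python3 -m creep '7 0 0 0 0 0 0;7 0 0 0 0 0 0;7 0 0 0 0 0 0;7 0 0 0 0 0 0' && python3 -m creep '7 0 0 -3 0 0 0;7 0 0 -8 0 0 0;7 0 0 -12 0 0 0;7 0 0 -12 0 0 0;7 0 0 -12 0 0 0'; python3 go.py .4885 -.0435 .2 0
```

```text
clock: 35.6
position: [0.4805, 0.3391, 0.1041]
ee_rot: [2.174, 2.268, -0.0]
force: [0.4, -0.1, 1.0]
width: 0.764
gripper_force: 0.0
clock: 36.22
position: [0.4801, 0.339, 0.2236]
ee_rot: [-2.174, -2.268, 0.001]
force: [0.2, -0.3, 0.3]
width: 0.764
gripper_force: 0.0
shift cm -27.94 -0.56 1.73 turn deg -0.0 0.0 1.8
shift cm -10.31 0.11 0.65 turn deg -0.0 0.0 0.6
now [0.4801 0.339  0.2236] yaw 2.42 F [ 0.2 -0.3  0.3] w 7.02 gf 0.0 t 36.225 j7 -0.49
```

```bash
python3 -m creep '7 -6 0 0 0 0 0.5;7 -12 0 0 0 0 1;7 -18 -0.3 0 0 0 1.5;7 -24 -0.5 1 0 0 1.8;7 -28 -0.6 1.7 0 0 1.8' && python3 -m creep '7 -6 0 0.6 0 0 0.6;7 -10.3 0.1 0.6 0 0 0.6;7 -10.3 0.1 0.6 0 0 0.6;7 -10.3 0.1 0.6 0 0 0.6;7 -10.3 0.1 0.6 0 0 0.6' && python3 -m creep '7 0 0 0 0 0 0;7 0 0 0 0 0 0';python3 go.py .4885 -.0435 .0605 0
python3 - <<'E'
from h import *
im,i=snap("wrist","pics/w11.png");snap("top","pics/top3.png");snap("scene","pics/scene3.png")
print(np.array(proj(i,(.4885,-.0437,.07))),np.array(proj(i,(.4885,-.0437,.034))))
a=cv2.imread("pics/top3.png");b=cv2.imread("pics/scene3.png")
z=lambda m,s:cv2.resize(m,None,fx=s,fy=s,interpolation=cv2.INTER_CUBIC)
t=np.vstack([z(im[80:300,130:380,::-1],1.5),np.zeros((270,375,3),np.uint8)])
q=np.vstack([z(a[150:235,100:205],4),z(b[130:195,285:390],4)])
cv2.imwrite("pics/c6.png",np.hstack([t[:600],q[:600]]))
E
```

```text
clock: 36.85
position: [0.4849, 0.0561, 0.2058]
ee_rot: [-2.212, -2.23, 0.004]
force: [0.4, 0.5, 1.0]
width: 0.765
gripper_force: 0.0
clock: 37.48
position: [0.4881, -0.0423, 0.2007]
ee_rot: [-2.218, -2.224, 0.001]
force: [0.7, -0.6, 0.5]
width: 0.768
gripper_force: 0.0
clock: 37.72
position: [0.4883, -0.0432, 0.2012]
ee_rot: [-2.22, -2.223, -0.0]
force: [0.5, 0.4, 0.7]
width: 0.762
gripper_force: 0.0
shift cm -0.03 0.02 14.07 turn deg -0.0 -0.0 0.1
now [ 0.4883 -0.0432  0.2012] yaw 0.08 F [0.5 0.4 0.7] w 6.99 gf 0.0 t 37.725 j7 0.18
[251.53932111 186.41166652] [251.66525783 177.38159461]
```

View pics/c6.png

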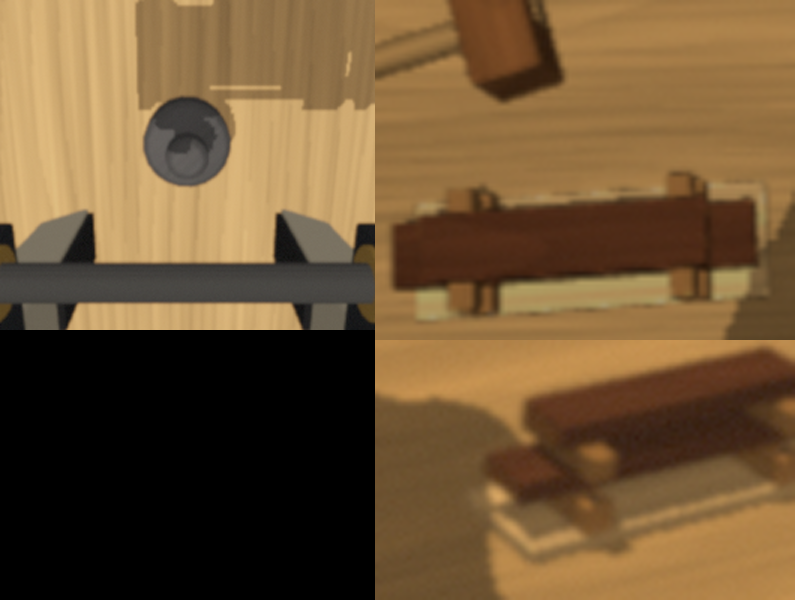

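```bash
python3 - <<'E'
from h import *
i=vision.camera_info("top");o=lambda x,y:((x-375+.5)/4-.5+100,(y+.5)/4-.5+150)
a=onz(i,*o(709,234),.097);b=onz(i,*o(415,252),.097);print(a,b,(a+b)/2,np.linalg.norm(a-b))
a=onz(i,*o(757,232),.057);b=onz(i,*o(395,257),.057);print(a,b,(a+b)/2,np.linalg.norm(a-b))
a=onz(i,*o(709,199),.097);b=onz(i,*o(709,269),.097);print(a,b)
E
python3 -m creep '7 -0.1 0.1 5 0 0 0;7 -0.1 0.1 9 0 0 0;7 -0.1 0.1 12 0 0 0;7 -0.1 0.1 14 0 0 0;6 -0.1 0.1 14 0 0 0' && python3 -m creep '2 0 0 0 0 0 0;2 0 0 0 0 0 0;2 0 0 0 0 0 0;2 0 0 0 0 0 0;2 0 0 0 0 0 0' 45 && python3 -m creep '2 0 0 0 0 0 0;2 0 0 0 0 0 0;2 0 0 0 0 0 0' 45;python3 go.py .4805 .340 .25 2.4
```

```text
[0.48007718 0.2205288  0.097     ] [0.47137258 0.4549345  0.097     ] [0.47572488 0.33773165 0.097     ] 0.23456726376309164
[0.48625583 0.18901209 0.057     ] [0.47281693 0.48741276 0.057     ] [0.47953638 0.33821243 0.057     ] 0.2987031394621087
[0.50839241 0.22080555 0.097     ] [0.45198866 0.22025427 0.097     ]
clock: 38.5
position: [0.4884, -0.0449, 0.0602]
ee_rot: [-2.22, -2.22, 0.003]
force: [0.8, -0.8, 0.0]
width: 0.696
gripper_force: 0.0
clock: 39.12
position: [0.49, -0.0447, 0.0617]
ee_rot: [2.22, 2.221, 0.002]
force: [1.2, 0.7, 3.2]
width: 0.292
gripper_force: 45.0
clock: 39.5
position: [0.49, -0.0448, 0.0616]
ee_rot: [2.221, 2.221, 0.002]
force: [1.4, 1.0, 5.7]
width: 0.286
gripper_force: 45.0
shift cm 25.14 -0.6 -12.3 turn deg 0.0 -0.0 -1.6
shift cm 13.34 0.06 -6.53 turn deg 0.1 -0.0 -0.8
now [ 0.49   -0.0448  0.0616] yaw 0.01 F [1.4 1.  5.7] w 2.62 gf 45.00112456196803 t 39.5 j7 0.34
```

```bash
python3 -m creep '2 0 0 -2 0 0 0;2 0 0 -5 0 0 0;2 0 0 -10 0 0 0;2 0 0 -15 0 0 0;2 0 0 -18.8 0 0 0' && python3 -m creep '2 0 0 0 0 0 0;2 0 0 0 0 0 0';python3 go.py .4795 .339 .25 2.4
```

```text
clock: 40.12
position: [0.488, -0.0449, 0.2499]
ee_rot: [-2.22, -2.22, 0.002]
force: [1.5, 1.1, -10.0]
width: 0.289
gripper_force: 45.0
clock: 40.38
position: [0.4876, -0.0445, 0.247]
ee_rot: [-2.219, -2.22, 0.004]
force: [0.0, 0.6, -8.8]
width: 0.289
gripper_force: 45.0
shift cm 27.99 -0.58 -0.21 turn deg -0.2 -0.0 -1.7
shift cm 10.36 0.09 -0.08 turn deg -0.0 -0.0 -0.7
now [ 0.4876 -0.0445  0.247 ] yaw 0.03 F [ 0.   0.6 -8.8] w 2.66 gf 44.99800520417921 t 40.375 j7 0.15
```

Held (about 8 N). Carry it gently.

```bash
python3 -m creep '2 3 0 0 0 0 0;2 7 0 0 0 0 -0.5;2 11 -0.2 0 0 0 -1;2 15 -0.3 0 0 0 -1.2;2 19 -0.4 0 0 0 -1.2' && python3 -m creep '2 4 -0.1 0 0 0 -0.5;2 8 -0.2 0 0 0 -1;2 12 -0.2 0 0 0 -1.2;2 16 -0.2 0 0 0 -1.2;2 18 -0.2 0 0 0 -1.2' && python3 -m creep '2 1 0 0 0 0 0;2 1.3 0 0 0 0 0;2 1.3 0 0 0 0 0;2 1.3 0 0 0 0 0;2 1.3 0 0 0 0 0'; python3 go.py .4795 .339 .17 2.4
python3 - <<'E'
from h import *
snap("top","pics/top4.png");snap("scene","pics/scene4.png");snap("wrist","pics/w12.png")
E
```

```text
clock: 41.0
position: [0.4836, 0.1459, 0.2465]
ee_rot: [-2.197, -2.244, 0.007]
force: [0.4, -0.1, -9.0]
width: 0.288
gripper_force: 45.0
clock: 41.62
position: [0.4775, 0.3271, 0.2459]
ee_rot: [-2.17, -2.27, 0.008]
force: [0.4, -0.1, -9.4]
width: 0.292
gripper_force: 45.0
clock: 42.25
position: [0.4792, 0.3374, 0.2495]
ee_rot: [2.175, 2.267, 0.0]
force: [0.3, 0.1, -8.5]
width: 0.29
gripper_force: 45.0
shift cm 0.16 0.04 7.95 turn deg 0.0 -0.0 -0.0
now [0.4792 0.3374 0.2495] yaw 2.36 F [ 0.3  0.1 -8.5] w 2.67 gf 44.99818781441718 t 42.25 j7 -0.51
```

```bash
python3 -m creep '2 0.1 0 2.5 0 0 0;2 0.1 0 5 0 0 0;2 0.1 0 7 0 0 0;2 0.1 0 8.4 0 0 0;2 0.1 0 8.4 0 0 0' && python3 -m creep '2 0 0 0 0 0 0;2 0 0 0 0 0 0;2 0 0 0.1 0 0 0;2 0 0 0.1 0 0 0'; python3 go.py .4795 .339 .1585 2.4
```

```text
clock: 43.02
position: [0.4784, 0.3388, 0.1645]
ee_rot: [-2.174, -2.268, 0.003]
force: [0.1, -0.7, -8.6]
width: 0.289
gripper_force: 45.0
clock: 43.52
position: [0.4789, 0.3391, 0.1644]
ee_rot: [-2.174, -2.268, -0.0]
force: [0.5, 0.4, -9.8]
width: 0.291
gripper_force: 45.0
shift cm -0.01 0.06 0.59 turn deg 0.0 -0.0 0.0
now [0.4789 0.3391 0.1644] yaw 2.41 F [ 0.5  0.4 -9.8] w 2.67 gf 44.99803472899657 t 43.525 j7 -0.47
```

```bash
python3 -m creep '2 0 0.1 0.2 0 0 0;2 0 0.1 0.4 0 0 0;2 0 0.1 0.45 0 0 0;2 0 0.1 0.45 0 0 0' && python3 -m creep '2 0 0 0.1 0 0 0;2 0 0 0.1 0 0 0'
```

```text
clock: 44.02
position: [0.4798, 0.339, 0.1596]
ee_rot: [-2.174, -2.268, 0.0]
force: [0.0, 0.3, -8.7]
width: 0.292
gripper_force: 45.0
clock: 44.28
position: [0.48, 0.3392, 0.1588]
ee_rot: [2.174, 2.268, 0.001]
force: [-0.9, 0.6, -9.3]
width: 0.289
gripper_force: 45.0
```

```bash
python3 -m creep '2 0 0 0.05 0 0 0;2 0 0 0.1 0 0 0;2 0 0 0.1 0 0 0' && python3 -m creep '2 0 0 0.05 0 0 0;2 0 0 0.1 0 0 0;2 0 0 0.1 0 0 0'
```

```text
clock: 44.65
position: [0.4802, 0.3392, 0.1587]
ee_rot: [-2.174, -2.267, -0.002]
force: [-3.5, -1.5, 4.9]
width: 0.289
gripper_force: 45.0
clock: 45.02
position: [0.4803, 0.3393, 0.1586]
ee_rot: [-2.174, -2.267, -0.003]
force: [-6.8, -4.2, 15.3]
width: 0.289
gripper_force: 45.0
```

```bash
python3 -m creep '2.5 0 0 -0.15 0 0 0;3.5 0 0 -0.15 0 0 0;5 0 0 -0.15 0 0 0;6 0 0 -0.15 0 0 0;6 0 0 -0.15 0 0 0' && python3 -m creep '6 0 0 -0.15 0 0 0;6 0 0 -2 0 0 0;6 0 0 -5 0 0 0;6 0 0 -9 0 0 0;6 0 0 -13 0 0 0' && python3 -m creep '6 -6 0 0 0 0 0;6 -12 0 0 0 0 0;6 -18 0 0 0 0 0;6 -24 0 0 0 0 0;6 -28 0 0 0 0 0' && python3 -m creep '6 0 0 0 0 0 0;6 0 0 0 0 0 0;6 0 0 0 0 0 0'
python3 - <<'E'
from h import *
a,i=snap("top","pics/top5.png");b,j=snap("scene","pics/scene5.png")
print(telemetry.observe()["position"])
# weight: dark grey blob near expected place
p=(.4795,.339,.097+.034);
for im,c,n in((a,i,"top"),(b,j,"scene")):
    s=im.astype(int);m=((s.max(2)-s.min(2)<22)&(s.max(2)<120)).astype(np.uint8)
    u,v=proj(c,p);k,l,st,ce=cv2.connectedComponentsWithStats(m)
    t=np.argmin([np.hypot(*(q-np.array([u,v]))) if st[x,4]>30 else 1e9 for x,q in enumerate(ce)])
    print(n,(u,v),"knob pred",proj(c,(.4795,.339,.167)),"base pred",proj(c,(.4795,.339,.097)),ce[t],st[t])
E
```

```text
clock: 45.65
position: [0.48, 0.3392, 0.1582]
ee_rot: [2.174, 2.268, 0.0]
force: [0.5, -1.1, 0.1]
width: 0.637
gripper_force: 0.0
clock: 46.28
position: [0.4798, 0.3389, 0.2895]
ee_rot: [2.174, 2.267, -0.0]
force: [1.3, 0.3, -0.6]
width: 0.655
gripper_force: 0.0
clock: 46.9
position: [0.4915, 0.0562, 0.2887]
ee_rot: [2.177, 2.264, 0.001]
force: [0.0, 0.2, 0.2]
width: 0.654
gripper_force: 0.0
clock: 47.28
position: [0.4916, 0.0608, 0.2881]
ee_rot: [-2.171, -2.27, -0.0]
force: [0.2, 0.5, 0.0]
width: 0.653
gripper_force: 0.0
[0.49165267 0.06054434 0.28809395]
top (np.float64(142.73915387232978), np.float64(207.80532292976665)) knob pred (np.float64(139.02820615872633), np.float64(206.22580589580193)) base pred (np.float64(146.03881506207395), np.float64(209.20978115923933)) [144.80397727 208.85511364] [134 199  22  20 352]
scene (np.float64(358.8479852818342), np.float64(130.8091041786378)) knob pred (np.float64(360.50972470214435), np.float64(119.71124450425444)) base pred (np.float64(357.33350218897533), np.float64(140.92351841130812)) [359.30182927 134.41463415] [349 120  20  25 328]
```

```bash
python3 -c "
from cell import job
print(job.sign_off())"
```

```text
the job is handed in; nothing more can be done
None
```

The pile is stacked as asked, with the weight set down upright on the short board at contact height, and I handed the job in at about 47 s of 125 s; the sign-off gave no verdict, but the last camera check put the weight within about 4 mm of its target.

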